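Put the mixing cups away in the vacuum case

TASK

Put the grey mixing cups away dust-free in the vacuum case: press the latch paddle so that the lid springs open, nest every grey cup from the desk upright, one into another, onto the cup that stands in the case, then swing the lid shut until the latch catches. Then, with the lid latched, pump the air out with two full strokes of the black pump head on the lid, each right down to its stop and let all the way up again. Leave the paper paint cups and the paint jar on the desk standing where they are.

Things in the scene. Friction and masses are not known exactly. Their poses are not given: they have to be found in the camera images.
- case: Aluminium base of the vacuum case, fixed to the desk: open box 128 mm (its x) by 150 mm (its y), 70 mm high, walls and floor 4 mm (inside 120 x 142 mm). Origin: centre of its underside, on the desk; z up; -x is its front with the latch, +x its back with the lid hinge. Lid and base together are 130 mm high when shut.
- case_floor (a point): Centre of the case's inner floor, 4 mm above the desk; a 4 mm high ring of 41 mm inner diameter round it holds the foot of the bottom cup.
- lid (a joint): Lid, a white shell 128 x 150 mm, 60 mm deep, hinged on the case's back edge: 0 shut, 1.65 rad open (just beyond upright; then 210 mm above the desk). A light spring opens it (0.3 N m shut, 0.18 open); shut, only the latch holds it. To shut it, push the outside of its top near the front edge round the hinge and down till the latch snaps over its front lip (about 10 N over the last 13 mm).
- lid_hinge (a point): Middle of the lid's hinge line (along the case's y), in the case's frame 66 mm to the back (+x) and 70 mm above the desk. Turns with the lid: its axes are the case's when shut, else turned by the joint value about the case's +y (front edge up and to the back).
- lid_edge (a point): Middle of the front edge of the lid's outer top face: in the lid_hinge frame at x = -130, z = +60 mm. The top face lies at z = +60 mm in that frame.
- latch (a joint): Black press latch on the front of the case: 0 at rest (its hook over the lip on the lid's front), 0.35 rad pressed right down; from about 0.12 rad the lid is free. Sprung (about 3 N on the pad at release, 5 N right down; the pad sinks 14 mm). It snaps back over the lip by itself when the lid is pushed shut.
- latch_pad (a point): Middle of the latch's paddle, on its top face, where it is pressed straight down: in the case's frame 116 mm to the front (-x) and 50 mm above the desk. The paddle is 40 mm wide (along the case's y) and reaches from 78 to 128 mm in front of the case's centre.
- pump (a joint): Spring plunger of the hand pump on the lid: 0 up, 0.020 m pressed right down to its stop, along the lid's upright axis. 3 N to start, 10 N at the stop; it returns by itself.
- pump_top (a point): Middle of the top of the pump head, a black mushroom of 44 mm diameter in the middle of the lid; 174 mm above the desk when lid is shut and the pump is up.
- cup0: Grey mixing cup that already stands in the case, same as the other grey cups: round, open at the top, 60 mm high, foot 38 mm across, wall widening to 59 mm at 46 mm height, then a straight collar 68 mm across from 46 to 60 mm. Wall 1.6 mm, solid foot 14.5 mm thick. Origin: centre of its underside, z up. Nested cups stand 14.5 mm above one another; 1 mm clearance all round.
- cup1: Grey mixing cup like cup0, 50 to 100 g, loose on the desk to the left of the case; may be absent. Origin: centre of its underside, z up. Grip it across the collar (68 mm) from above. The low red table near the left cups is 220 mm high and fixed: carry things past or over it above that; a fixed microphone 240 mm high stands behind the case.
- cup2: Grey mixing cup like cup0, 50 to 100 g, loose on the desk to the left of the case; may be absent. Origin: centre of its underside, z up. Grip it across the collar (68 mm) from above. The low red table near the left cups is 220 mm high and fixed: carry things past or over it above that; a fixed microphone 240 mm high stands behind the case.
- cup3: Grey mixing cup like cup0, 50 to 100 g, loose on the desk to the left of the case; may be absent. Origin: centre of its underside, z up. Grip it across the collar (68 mm) from above. The low red table near the left cups is 220 mm high and fixed: carry things past or over it above that; a fixed microphone 240 mm high stands behind the case.
- cup4: Grey mixing cup like cup0, 50 to 100 g, loose on the desk to the left of the case; may be absent. Origin: centre of its underside, z up. Grip it across the collar (68 mm) from above. The low red table near the left cups is 220 mm high and fixed: carry things past or over it above that; a fixed microphone 240 mm high stands behind the case.
- paint_cup_a: White paper cup of leftover paint, 57 mm wide, 60 mm high, standing near the desk's front edge; to be left alone. Origin: centre of its underside.
- paint_cup_b: White paper cup of leftover paint, 53 mm wide, 55 mm high, behind the case; to be left alone. Origin: centre of its underside.
- jar: Small lidded paint jar, 54 mm wide, 62 mm high, on the desk behind and right of the case; to be left alone. Origin: centre of its underside.

How it is judged:
By the outcome, as a careful person would: the job done as asked, in the order asked, and still so for the second after the job is handed in, with the robot touching nothing.
Of cup1, cup2, cup3, cup4 only 2 to 4 are there at a start; the rules pass over those that are not, and their reading is None.
At some moment in a run one of cup1, cup2, cup3, cup4 may be knocked a few centimetres aside while the robot is not near it.
It also fails if it takes over 210 s, if anything falls off the work surface, if the arm or the gripper's body presses on something with over 40 N, if the wrist force passes 120 N, or if a joint passes its speed limit or range.

ROBOT

A 6-joint arm with a two-finger parallel gripper is mounted at the origin on a cart in front of the work surface, level with it; the furniture and walls round the work are solid. World frame = base frame: x ahead of the robot, y to its left, z up, the work surface at z = 0. Lengths are in m, angles in rad, forces in N, time in s.
With the tool pointing down it reaches from about 0.375 to 0.9 m from the base axis. Payload 3.1 kg.
Tool frame: the origin (TCP) lies at the very end of the fingers, on their centre line; the grasp point (between the pads) lies 19 mm behind it; z points along the fingers, y is the line along which they close (so a half turn about z gives the same grasp; the last joint's range is limited). The gripper opens to 87 mm and grips with 3 to 60 N. Pads are 19 mm wide; open, the fingers measure 117 mm over their backs; the gripper's body (75 mm by 190 mm) begins 51 mm behind the grasp point.
Start: joints at [0.943, 0.527, 1.433, -0, 1.181, -0.178], TCP at [0.272, 0.563, 0.223] pointing down, gripper open.
Joint ranges: [-3.08, 3.08], [-0.75, 2.2], [0.22, 2.44], [-1.43, 4.57], [0, 2.65], [-2.85, 2.85]. Speed limits (rad/s): [2.79, 2.79, 3.14, 3.14, 3.14, 3.14].

INTERFACE

Orientations are given as a unit quaternion [x, y, z, w].
In Python, from rig import robot gives the robot as it stands. The module is installed in compiled form; this text tells all that it offers.
- The arm moves only by the tool servo_tool, never from a script. Its argument "rows" is one flat list of numbers, 5 for each row, row after row: the closure, from -1 (fully open) to 1 (shut), so that 0 is half open, then the shift along the tool's x, y, z in m, then the turn about the tool's z in degrees. A call has 1 to 5 rows; each row shifts and turns the commanded pose from where the row before left it, along the tool's axes as they then stand; what a row does not reach is not made up. A row lasts 1/12 s, in which the tool goes at most 41.7 mm and 7.16 degrees, less where a joint would pass 70% of its speed; a pose out of reach is approached as far as the arm can. A call with a gripper value outside its range is refused whole. The fingers move at their own pace and stop on an object; "newtons" is the grip in N (left out, the last holds). Time passes only in rows, so rows that do not move let the fingers close. It gives the time, the measured TCP pose, the force, the opening and the grip force at its end, in the units of the state.
- robot.get_obs(): the state, without advancing time (a new reading comes with each control period).
- robot.camera(name): name is "scene" or "top"; returns a dict with "pixels" (480x640x3 uint8, red, green, blue), "intrinsics" (3x3 intrinsics, pixels), "rvec" (rotation vector, rad) and "tvec" (3), from world to camera coordinates, as OpenCV has them. Camera axes: x right, y down, z forward; pixel columns grow to the right and rows downward; lengths in m; the calibration is good to about 2 mm. A picture is of the moment at which its call begins. There is no depth.
- robot.hand_in(): hands the job in; it is judged then, once.
Trained networks look in a picture, given as the dict that the camera call returned (one of the last four; its "shot" number tells which), for a name from the list of things; names that differ only in an ending like _2 or _b are one class to them, and where a whole thing is asked for, a point or a joint stands for the part that bears it (a point fixed in the world has none). Each returns a list of dicts, best first, with "score" (0 to 1); they miss things now and then, are a little off and sometimes report something else, mostly with a low value. They report only what shows in the picture. A call takes as long as a camera call.
- robot.spot_in(picture, query): "at" ([x, y, z] in m, in world coordinates, good to about 4 mm: the middle of the surface that is visible of it).
- robot.outline_of(picture, query): "region" (480x640 bool, what is visible of it).
- robot.place_of(picture, query): "at" ([x, y, z] in m, in world coordinates, good to about 4 mm: a listed point, or the origin of a listed thing).
The state is a dict: "time": time; "q": joint angles; "joint_velocities": joint speeds; "joint_torque": joint torques, N m; "position": TCP position; "tool_rot": TCP orientation; "ft_force": force on the tool from outside, world axes, zero at the start; "moment": the same for the moment, N m; "grip_width": finger opening in m; "grip_force": force on a finger pad.
Only numpy, scipy, OpenCV 4.12 (cv2) and the standard library are available. Lean on these libraries where they do the work, as an engineer would, in place of code of your own. Each camera call takes 0.05 s, during which the arm holds its last target. There are 200 camera calls.

## Working session

There is one attempt and no reset: what is moved stays moved. The work goes in short steps, Python scripts to look and compute and a tool call to move; the robot and the scene stay as the last step left them, time stands still between calls to the robot, and variables do not carry over. Pictures are saved under pics/ and viewed, at most 14 in all, crops included, and the job is handed in when it is done.

Besides the shell and the picture viewer there is one more tool, called after "Call:" as a command line: name --argument value ..., lists and objects as JSON in quotes. servo_tool: Moves the arm, as the interface text tells. Its arguments: {"type":"object","properties":{"rows":{"type":"array","items":{"type":"number"}},"newtons":{"type":"number"}},"required":["rows"]}

```bash
mkdir -p pics
python3 - <<'E'
from rig import robot
import cv2,numpy as np
o=robot.get_obs(); print({k:np.round(v,3) for k,v in o.items()})
for n in("scene","top"):
    p=robot.camera(n); cv2.imwrite(f"pics/{n}0.png",p["pixels"][:,:,::-1])
    R=cv2.Rodrigues(p["rvec"])[0]; print(n,"cam at",(-R.T@np.ravel(p["tvec"])).round(3))
    for q in["case","case_floor","lid_hinge","lid_edge","latch_pad","pump_top","cup1","paint_cup_a","jar"]:
        print(q,[(np.round(d["at"],3).tolist(),round(d["score"],2)) for d in robot.place_of(p,q)])
E
```

```text
{'time': np.float64(0.0), 'q': array([ 0.942,  0.528,  1.434, -0.   ,  1.181, -0.178]), 'joint_velocities': array([-0.   ,  0.   ,  0.002, -0.002, -0.001, -0.   ]), 'joint_torque': array([ 1.0000e-03, -4.4004e+01, -1.7659e+01,  6.4000e-02,  5.8000e-02,
       -0.0000e+00]), 'position': array([0.271, 0.562, 0.222]), 'tool_rot': array([ 0.223,  0.975, -0.001, -0.   ]), 'ft_force': array([-0.164,  0.048, -0.236]), 'moment': array([ 0.016,  0.043, -0.042]), 'grip_force': np.float64(0.0), 'grip_width': np.float64(0.087)}
scene cam at [ 1.291 -0.174  1.634]
case [([0.539, -0.05, 0.002], 0.56), ([0.517, 0.009, 0.13], 0.53)]
case_floor []
lid_hinge [([0.564, -0.109, 0.07], 0.83)]
lid_edge [([0.518, 0.01, 0.132], 0.66)]
latch_pad [([0.504, 0.058, 0.049], 0.45)]
pump_top [([0.538, -0.05, 0.176], 0.46)]
cup1 [([0.448, 0.202, 0.002], 0.94), ([0.544, 0.356, -0.0], 0.48)]
paint_cup_a [([0.688, 0.052, 0.0], 0.6)]
jar [([0.699, -0.315, 0.0], 0.63)]
top cam at [0.36  0.028 1.448]
case [([0.542, -0.048, -0.0], 0.72)]
case_floor []
lid_hinge [([0.69, 0.052, 0.001], 0.66)]
lid_edge [([0.519, 0.009, 0.129], 0.66)]
latch_pad [([0.498, 0.058, 0.046], 0.82)]
pump_top [([0.543, -0.044, 0.174], 0.84)]
cup1 [([0.444, 0.205, -0.004], 0.83), ([0.544, 0.35, 0.001], 0.68)]
paint_cup_a [([0.388, 0.01, 0.001], 0.84), ([0.69, 0.054, 0.001], 0.81)]
jar [([0.695, -0.314, -0.001], 0.79)]
```

View pics/scene0.png

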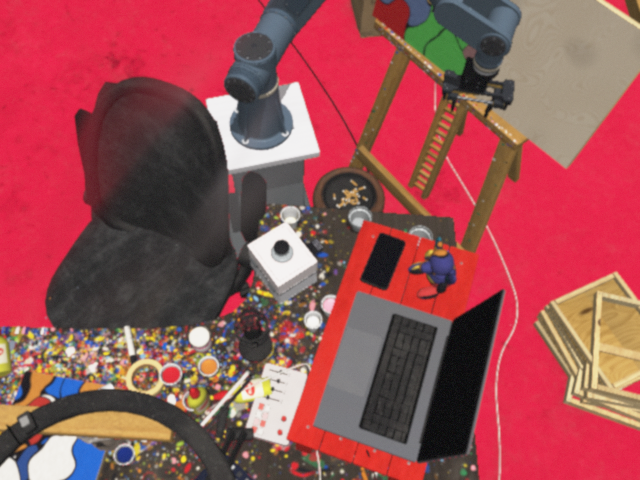

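View pics/top0.png

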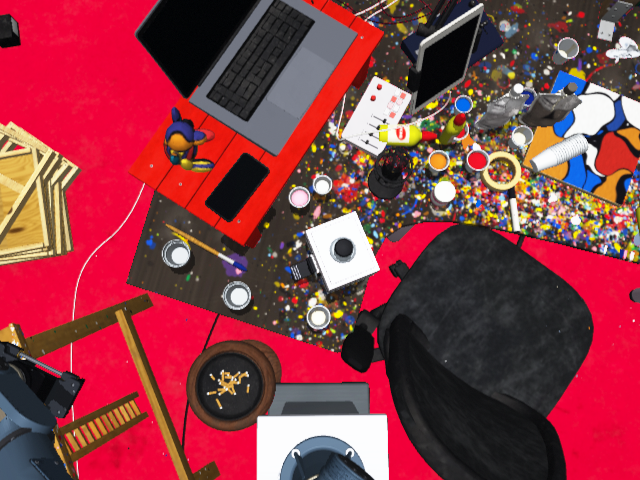

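The two pictures show:
- **Grey cups:** two, at about (237,295) and (177,254) in the top view.
- **Case:** near (343,250) in the top view, with its latch facing left at (298,270).
- **Paper cups:** (318,317) and (322,185).
- **Microphone:** around (388,178).
- **Red table:** its near edge runs from (130,170) to (250,243).

I'll measure the table, the microphone and the reference cup, and check for any other cups.

```bash
cat > h.py <<'E'
from rig import robot
import cv2,numpy as np
C=np.array([.541,-.049]); ex=np.array([.36,-.933]); ey=np.array([.933,.36])
def ray(p,u,v,z):
    R=cv2.Rodrigues(np.array(p["rvec"]))[0]; t=np.ravel(p["tvec"])
    c=-R.T@t; d=R.T@np.linalg.inv(p["intrinsics"])@[u,v,1]
    return (c+d*(z-c[2])/d[2]).round(3)
def tool(target):
    "shift to a world target in tool axes; current yaw of tool y"
    from scipy.spatial.transform import Rotation as Ro
    o=robot.get_obs(); R=Ro.from_quat(o["tool_rot"]).as_matrix()
    return (R.T@(np.array(target)-o["position"])).round(4), np.degrees(np.arctan2(R[1,1],R[0,1])).round(2)
def find(p,*qs):
    for q in qs: print(q,[(np.round(d["at"],3).tolist(),round(d["score"],2)) for d in robot.place_of(p,q)])
def case(w):  # world xy -> case frame xy
    d=np.array(w[:2])-C; return (np.array([d@ex,d@ey])).round(3)
E
python3 - <<'E'
from h import *
p=robot.camera("top")
for n,u,v in[("T1",130,170),("T2",250,243),("T3",383,35)]: print(n,ray(p,u,v,.22))
print("mic top",ray(p,392,165,.24),"mic base",ray(p,386,185,0),"case",case(ray(p,392,165,.24)),case(ray(p,386,185,0)))
print("deskfront",ray(p,128,284,0),ray(p,340,352,0))
s=robot.camera("scene")
for u,v in((250,312),(255,345)):print("mic sc",ray(s,u,v,.24),ray(s,u,v,0))
for q in("cup1",): 
  for x in(p,s): print([(np.round(d["at"],3).tolist(),round(d["score"],2)) for d in robot.spot_in(x,q)])
a=C-.122*ex
print("pad press",a,tool([*a,.15]),[case(x) for x in([.388,.01],[.69,.053],[.697,-.314])])
E
```

```text
T1 [0.71  0.422 0.22 ]
T2 [0.545 0.157 0.22 ]
T3 [ 1.027 -0.145  0.22 ]
mic top [ 0.712 -0.154  0.24 ] mic base [ 0.729 -0.172  0.   ] case [0.16  0.122] [0.182 0.131]
deskfront [0.476 0.486 0.   ] [ 0.303 -0.046  0.   ]
mic sc [ 0.73  -0.166  0.24 ] [ 0.633 -0.164  0.   ]
mic sc [ 0.813 -0.171  0.24 ] [ 0.731 -0.17   0.   ]
[([0.548, 0.36, 0.03], 0.92), ([0.443, 0.204, 0.03], 0.58), ([0.539, -0.045, 0.172], 0.5)]
[([0.526, 0.371, 0.043], 0.69), ([0.435, 0.204, 0.037], 0.64), ([0.71, -0.31, 0.062], 0.6)]
pad press [0.49708  0.064826] (array([-0.4195, -0.3505,  0.0726]), np.float64(64.23)) [array([-0.11 , -0.122]), array([-0.042,  0.176]), array([0.303, 0.05 ])]
```

Call:
servo_tool --rows '[1,0,0,-0.02,7,1,0,0,-0.02,7,1,0,0,-0.02,7,1,0,0,-0.02,7,1,0,0,0,7]' --newtons 20

```text
time: 1.62
position: [0.2731, 0.5649, 0.3075]
tool_rot: [0.508, 0.861, 0.005, 0.0]
ft_force: [-0.4, 0.1, -0.2]
grip_width: 0.0614
grip_force: 0.0
```

Call:
servo_tool --rows '[1,0,0,0,7,1,0,0,0,1.1,1,0,0,0,0]'

```text
time: 1.87
position: [0.2716, 0.5627, 0.3025]
tool_rot: [0.565, 0.825, -0.0, -0.0]
ft_force: [0.1, 1.3, -0.6]
grip_width: 0.0417
grip_force: 0.0
```

```bash
python3 -c "
from h import *
print(tool([.4873,.0568,.08]),robot.get_obs()['time'],robot.get_obs()['position'])"
```

```text
(array([-0.5496,  0.0178,  0.2226]), np.float64(21.25)) 1.8667 [0.27157435 0.56268657 0.30248655]
```

Call:
servo_tool --rows '[1,-0.04,0.0014,0,0,1,-0.04,0.0014,0,0,1,-0.04,0.0014,0,0,1,-0.04,0.0014,0,0,1,-0.04,0.0014,0,0]'

```text
time: 2.28
position: [0.3504, 0.3771, 0.3022]
tool_rot: [0.564, 0.826, -0.0, -0.0]
ft_force: [0.5, 0.2, 0.7]
grip_width: 0.0086
grip_force: 0.0
```

Call:
servo_tool --rows '[1,-0.04,0.0014,0,0,1,-0.04,0.0014,0,0,1,-0.04,0.0014,0,0,1,-0.04,0.0014,0,0,1,-0.04,0.0014,0,0]'

```text
time: 2.7
position: [0.4291, 0.1929, 0.3025]
tool_rot: [0.564, 0.826, -0.0, -0.0]
ft_force: [1.0, 0.3, -0.2]
grip_width: 0.0005
grip_force: 0.0
```

Call:
servo_tool --rows '[1,-0.04,0.0014,0,0,1,-0.04,0.0014,0.02,0,1,-0.04,0.0014,0.03,0,1,-0.03,0,0.03,0,1,0,0,0,0]'

```text
time: 3.12
position: [0.4823, 0.0611, 0.2249]
tool_rot: [0.567, 0.824, -0.003, -0.003]
ft_force: [-1.0, 0.6, -0.5]
grip_width: 0.0003
grip_force: 0.0
```

```bash
python3 -c "
from h import *
print(tool([.4873,.0568,.06]),robot.get_obs()['time'],robot.get_obs()['position'])"
```

```text
(array([-0.006 ,  0.0044,  0.1649]), np.float64(20.98)) 3.1167 [0.48230923 0.06109722 0.22492534]
```

Call:
servo_tool --rows '[1,-0.003,0.003,0.04,0,1,0,0,0.04,0,1,0,0,0.04,0,1,0,0,0.03,0,1,0,0,0,0]'

```text
time: 3.53
position: [0.4827, 0.0646, 0.0748]
tool_rot: [0.565, 0.825, -0.003, -0.005]
ft_force: [0.0, -0.1, -0.2]
grip_width: 0.0006
grip_force: 0.0
```

Call:
servo_tool --rows '[1,0,0,0,0,1,0,0,0.01,0,1,0,0,0.01,0,1,0,0,0,0,1,0,0,0,0]'

```text
time: 3.95
position: [0.4873, 0.0639, 0.0601]
tool_rot: [0.565, 0.825, 0.0, 0.001]
ft_force: [-0.7, 0.1, -0.1]
grip_width: 0.0001
grip_force: 0.0
```

Call:
servo_tool --rows '[1,-0.005,0,0.005,0,1,0,0,0.005,0,1,0,0,0.005,0,1,0,0,0.002,0,1,0,0,0,0]'

```text
time: 4.37
position: [0.4899, 0.0588, 0.0425]
tool_rot: [0.565, 0.825, 0.0, 0.001]
ft_force: [1.6, -1.7, 4.6]
grip_width: 0.0008
grip_force: 2.1
```

Call:
servo_tool --rows '[1,0,0,0.003,0,1,0,0,0.003,0,1,0,0,0,0,1,0,0,0,0,1,0,0,0,0]'

```text
time: 4.78
position: [0.49, 0.0588, 0.0375]
tool_rot: [0.565, 0.825, 0.001, 0.001]
ft_force: [-0.5, -0.4, 9.5]
grip_width: 0.0005
grip_force: 4.2
```

```bash
python3 -c "
from h import *
p=robot.camera('top'); cv2.imwrite('pics/a.png',cv2.resize(p['pixels'][150:350,130:430,::-1],(750,500)))
find(p,'lid_edge','lid_hinge','cup0','cup1')
s=robot.camera('scene');find(s,'lid_edge','lid_hinge','cup0','cup1','case_floor')"
```

```text
lid_edge [([0.59, -0.174, 0.192], 0.6)]
lid_hinge [([0.563, -0.112, 0.068], 0.87), ([0.586, -0.176, 0.193], 0.29)]
cup0 [([0.545, -0.047, 0.004], 0.86), ([0.546, 0.354, 0.0], 0.66)]
cup1 [([0.545, -0.047, 0.004], 0.86), ([0.546, 0.354, 0.0], 0.66)]
lid_edge [([0.59, -0.174, 0.193], 0.78)]
lid_hinge [([0.5, 0.057, 0.033], 0.45)]
cup0 [([0.541, -0.05, 0.003], 0.85), ([0.546, 0.357, -0.001], 0.67), ([0.447, 0.205, 0.0], 0.63)]
cup1 [([0.541, -0.05, 0.003], 0.85), ([0.546, 0.357, -0.001], 0.67), ([0.447, 0.205, 0.0], 0.63)]
case_floor [([0.542, -0.046, 0.008], 0.61)]
```

View pics/a.png

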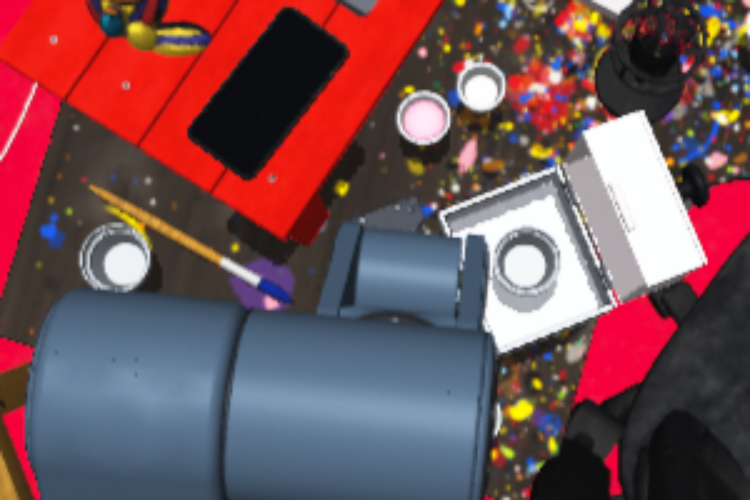

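The picture shows the lid fully open, cup0 centred in the case at crop (527,262), and cup2 on the desk at (115,257). Next I'll fetch cup1.

Call:
servo_tool --rows '[1,0,0,-0.04,0,1,0,0,-0.04,0,1,0,0,-0.04,0,-1,0,0,-0.04,0,-1,0.02,0,-0.02,0]'

```text
time: 5.75
position: [0.4845, 0.076, 0.2206]
tool_rot: [0.567, 0.824, 0.001, 0.004]
ft_force: [1.0, 1.2, 0.1]
grip_width: 0.0075
grip_force: 0.0
```

Call:
servo_tool --rows '[-1,0.04,0.004,0,0,-1,0.04,0.004,0,0,-1,0.04,0.004,0,0,-1,0.01,0,0,-7,-1,0,0,0,-7]'

```text
time: 6.17
position: [0.4429, 0.2061, 0.216]
tool_rot: [0.456, 0.89, -0.001, -0.002]
ft_force: [-0.1, -0.1, 0.0]
grip_width: 0.0393
grip_force: 0.0
```

Call:
servo_tool --rows '[-1,0,0,0,-7,-1,0,0,0,-7,-1,0,0,0,-7,-1,0,0,0,-2,-1,0,0,0,0]'

```text
time: 6.58
position: [0.4446, 0.2033, 0.2159]
tool_rot: [0.274, 0.962, -0.001, -0.001]
ft_force: [-0.7, -0.1, 0.2]
grip_width: 0.0726
grip_force: 0.0
```

```bash
python3 -c "
from h import *
p=robot.camera('top');find(p,'cup1')
s=robot.camera('scene');find(s,'cup1')
print(tool([.446,.204,.034]),robot.get_obs()['grip_width'],robot.get_obs()['position'])"
```

```text
cup1 [([0.547, 0.354, 0.003], 0.85), ([0.539, -0.046, 0.005], 0.67), ([0.606, -0.208, 0.128], 0.53)]
cup1 [([0.545, 0.355, -0.001], 0.7), ([0.449, 0.203, -0.0], 0.62)]
(array([-0.0003,  0.001 ,  0.1822]), np.float64(58.08)) 0.08447247449173353 [0.44540809 0.20332393 0.21623257]
```

Call:
servo_tool --rows '[-1,0,0.001,0.04,0,-1,0,0,0.04,0,-1,0,0,0.04,0,-1,0,0,0.03,0,-1,0,0,0.02,0]'

```text
time: 7.2
position: [0.4447, 0.2038, 0.0437]
tool_rot: [0.275, 0.961, -0.001, -0.002]
ft_force: [0.8, -0.2, -0.1]
grip_width: 0.0871
grip_force: 0.0
```

Call:
servo_tool --rows '[-1,0,0,0.012,0,-1,0,0,0,0,1,0,0,0,0,1,0,0,0,0,1,0,0,0,0]' --newtons 15

```text
time: 7.62
position: [0.4473, 0.2045, 0.0356]
tool_rot: [0.275, 0.962, 0.001, 0.001]
ft_force: [0.3, -0.2, -0.2]
grip_width: 0.0744
grip_force: 0.2
```

Call:
servo_tool --rows '[1,0,0,0,0,1,0,0,0,0,1,0,0,0,0]'

```text
time: 7.87
position: [0.4471, 0.2044, 0.0355]
tool_rot: [0.275, 0.962, 0.0, 0.001]
ft_force: [0.7, -0.7, 6.1]
grip_width: 0.0686
grip_force: 15.0
```

Call:
servo_tool --rows '[1,0,0,-0.02,0,1,0,0,-0.04,0,1,0,0,-0.04,0,1,0,0,-0.04,0,1,0,0,-0.04,0]'

```text
time: 8.28
position: [0.4456, 0.2041, 0.2164]
tool_rot: [0.275, 0.962, -0.0, -0.0]
ft_force: [-0.0, 0.6, -0.9]
grip_width: 0.0683
grip_force: 15.0
```

Call:
servo_tool --rows '[1,0,0,0,7,1,0,0,0,7,1,0,0,0,7,1,0,0,0,7,1,0,0,0,7]'

```text
time: 8.7
position: [0.4459, 0.2042, 0.2147]
tool_rot: [0.554, 0.833, 0.0, 0.0]
ft_force: [-0.6, 0.4, -0.4]
grip_width: 0.0684
grip_force: 15.0
```

Call:
servo_tool --rows '[1,0,0,0,2,1,-0.03,0,0,0,1,-0.04,0,0,0,1,-0.04,0,0,0,1,-0.04,0,0,0]'

```text
time: 9.12
position: [0.5003, 0.0633, 0.2146]
tool_rot: [0.565, 0.825, 0.0, -0.0]
ft_force: [0.6, 0.9, -0.3]
grip_width: 0.0687
grip_force: 15.0
```

Call:
servo_tool --rows '[1,-0.04,0,0,0,1,-0.04,-0.002,0,0,1,-0.04,0,0,0,1,0,0,0,0,1,0,0,0,0]'

```text
time: 9.53
position: [0.5423, -0.0505, 0.2143]
tool_rot: [0.567, 0.824, 0.0, 0.0]
ft_force: [-0.1, -0.1, -1.5]
grip_width: 0.0687
grip_force: 15.0
```

```bash
python3 -c "
from h import *
for n in('top','scene'):
  p=robot.camera(n);find(p,'cup1'); cv2.imwrite(f'pics/b{n}.png',cv2.resize(p['pixels'][:,:,::-1][(slice(150,350),slice(200,500)) if n=='top' else (slice(180,330),slice(200,425))],(750,500)))
  if n=='scene': print([(d['score'],[x.mean().round(1) for x in np.where(d['region'])]) for d in robot.outline_of(p,'cup1')])
print(tool([.542,-.048,.0525]),robot.get_obs())"
```

```text
cup1 [([0.547, 0.35, 0.001], 0.59), ([0.54, -0.049, 0.18], 0.58), ([0.541, -0.044, 0.005], 0.43), ([0.606, -0.208, 0.127], 0.23)]
cup1 [([0.546, 0.353, -0.002], 0.78), ([0.544, -0.048, 0.002], 0.68), ([0.545, -0.044, 0.177], 0.59), ([0.543, -0.045, 0.009], 0.51)]
[(0.91, [np.float64(265.4), np.float64(283.2)]), (0.6, [np.float64(232.4), np.float64(421.7)]), (0.56, [np.float64(231.3), np.float64(282.7)]), (0.3, [np.float64(284.8), np.float64(231.2)])]
(array([-0.0017,  0.0006,  0.1619]), np.float64(21.24)) {'time': 9.7833, 'q': array([-2.92233587e-01,  4.28121451e-01,  1.64731775e+00,  2.47947590e-04,
        1.06718309e+00, -6.62988488e-01]), 'joint_velocities': array([ 0.00285678, -0.00372308, -0.00578234, -0.00111435, -0.00334449,
       -0.00141468]), 'joint_torque': array([-3.60096088e-01, -3.78079176e+01, -1.61592561e+01,  1.97564164e-02,
        7.58352689e-02,  1.37002982e-03]), 'position': array([ 0.54097065, -0.04676562,  0.2144075 ]), 'tool_rot': array([ 5.64708914e-01,  8.25289989e-01, -5.25145995e-05, -5.23510288e-04]), 'ft_force': array([-1.27106936e+00, -2.22290167e-04, -6.97526596e-01]), 'moment': array([-0.11210774,  0.04120195, -0.07817939]), 'grip_force': 14.999946518655634, 'grip_width': 0.06842186291150845}
```

View pics/bscene.png

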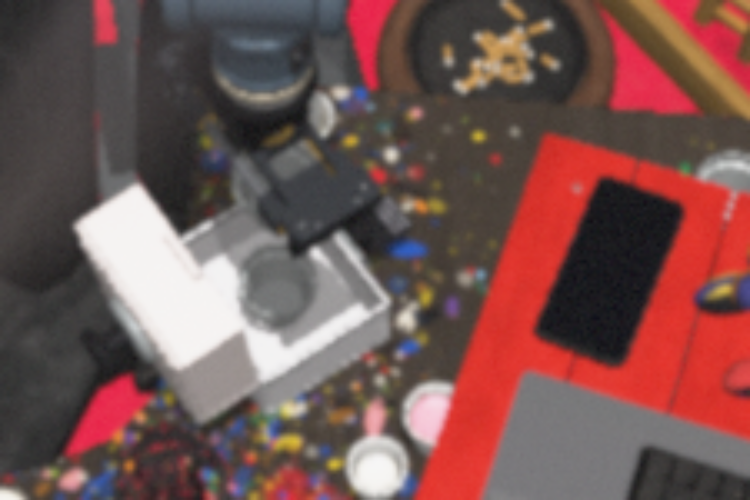

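The scene crop shows the cup held upright over the open case, with cup0 below it at crop (277,290). The two estimates agree within about 1 mm, so I'll lower it.

Call:
servo_tool --rows '[1,-0.001,0,0.03,0,1,0,0,0.035,0,1,0,0,0.035,0,1,0,0,0.02,0,1,0,0,0,0]'

```text
time: 10.2
position: [0.5385, -0.047, 0.0906]
tool_rot: [0.565, 0.825, -0.001, -0.005]
ft_force: [-0.8, 0.5, -0.6]
grip_width: 0.0684
grip_force: 15.0
```

Call:
servo_tool --rows '[1,0,0,0.006,0,1,0,0,0.006,0,1,0,0,0.006,0,1,0,0,0.006,0,1,0,0,0,0]'

```text
time: 10.62
position: [0.5421, -0.0491, 0.0703]
tool_rot: [0.565, 0.825, -0.0, -0.0]
ft_force: [0.5, 0.4, -0.3]
grip_width: 0.0687
grip_force: 15.0
```

Call:
servo_tool --rows '[1,0,0,0.005,0,1,0,0,0.004,0,1,0,0,0.003,0,1,0,0,0,0,1,0,0,0,0]'

```text
time: 11.03
position: [0.5391, -0.0504, 0.0613]
tool_rot: [0.564, 0.826, -0.003, -0.002]
ft_force: [-9.7, -3.6, 26.3]
grip_width: 0.0687
grip_force: 23.7
```

Call:
servo_tool --rows '[1,0,0,-0.005,0,1,0,-0.0025,0,0,1,0,0,0,0,1,0,0,0.005,0,1,0,0,0,0]'

```text
time: 11.45
position: [0.5471, -0.0511, 0.0609]
tool_rot: [0.566, 0.824, 0.004, 0.007]
ft_force: [5.1, 3.3, 13.9]
grip_width: 0.0686
grip_force: 19.1
```

Call:
servo_tool --rows '[1,0,0,-0.004,0,1,0,0.001,0,0,1,0,0,0,0,1,0,0,0,0,1,0,0,0,0]'

```text
time: 11.87
position: [0.5423, -0.0501, 0.0627]
tool_rot: [0.566, 0.825, 0.001, 0.002]
ft_force: [1.8, 0.0, 6.5]
grip_width: 0.0683
grip_force: 17.4
```

Call:
servo_tool --rows '[1,0,0,0.003,0,1,0,0,0.002,0,1,0,0,0,0,1,0,0,0,0,1,0,0,0,0]'

```text
time: 12.28
position: [0.5405, -0.0498, 0.057]
tool_rot: [0.565, 0.825, -0.0, -0.0]
ft_force: [1.9, -1.1, 2.6]
grip_width: 0.0687
grip_force: 15.0
```

Sliding in. I'll lower it a bit more.

Call:
servo_tool --rows '[1,0,0,0.002,0,1,0,0,0.001,0,1,0,0,0,0,1,0,0,0,0]'

```text
time: 12.62
position: [0.5407, -0.0501, 0.0548]
tool_rot: [0.565, 0.825, -0.0, 0.0]
ft_force: [0.2, -1.0, 6.1]
grip_width: 0.0686
grip_force: 15.0
```

Call:
servo_tool --rows '[-1,0,0,0,0,-1,0,0,0,0,-1,0,0,0,0,-1,0,0,-0.005,0,-1,0,0,-0.02,0]'

```text
time: 13.03
position: [0.5379, -0.049, 0.0771]
tool_rot: [0.565, 0.825, -0.001, -0.004]
ft_force: [0.2, 0.5, 1.0]
grip_width: 0.0856
grip_force: 0.0
```

Call:
servo_tool --rows '[-1,0,0,-0.04,0,-1,0,0,-0.04,0,-1,0,0,-0.04,0,-1,0,0,-0.02,0,-1,0.03,0,0,0]'

```text
time: 13.45
position: [0.536, -0.0261, 0.2254]
tool_rot: [0.567, 0.824, 0.002, 0.008]
ft_force: [1.2, 0.8, 0.5]
grip_width: 0.0869
grip_force: 0.0
```

```bash
python3 -c "
from h import *
for n in('top','scene'):
  p=robot.camera(n);find(p,'cup1')
print(tool([.546,.354,.0355]),robot.get_obs()['grip_width'],robot.get_obs()['position'])"
```

```text
cup1 [([0.547, 0.353, -0.0], 0.76)]
cup1 [([0.543, 0.353, 0.001], 0.75), ([0.686, 0.051, 0.0], 0.68), ([0.544, -0.05, 0.019], 0.65), ([0.539, -0.049, -0.001], 0.45)]
(array([0.3436, 0.1517, 0.184 ]), np.float64(21.21)) 0.0868653479439063 [ 0.5290525  -0.02119046  0.21947842]
```

Call:
servo_tool --rows '[-1,0,0,-0.04,0,-1,0,0,-0.03,0,-1,0.036,0.016,0,0,-1,0.036,0.016,0,0,-1,0.036,0.016,0,0]'

```text
time: 14.07
position: [0.5363, 0.0962, 0.2894]
tool_rot: [0.567, 0.824, -0.0, 0.0]
ft_force: [0.5, 0.3, -1.0]
grip_width: 0.0874
grip_force: 0.0
```

Call:
servo_tool --rows '[-1,0.036,0.016,0,0,-1,0.036,0.016,0,0,-1,0.036,0.016,0,0,-1,0.036,0.016,0,0,-1,0.036,0.016,0,0]'

```text
time: 14.48
position: [0.5455, 0.2942, 0.2882]
tool_rot: [0.566, 0.825, -0.001, -0.0]
ft_force: [0.6, 0.0, -0.6]
grip_width: 0.0873
grip_force: 0.0
```

Call:
servo_tool --rows '[-1,0.036,0.016,0,0,-1,0.016,0.006,0,-7,-1,0,0,0,-7,-1,0,0,0,-7,-1,0,0,0,-7]'

```text
time: 14.9
position: [0.5472, 0.3495, 0.2877]
tool_rot: [0.346, 0.938, -0.001, -0.001]
ft_force: [0.3, 0.8, 0.1]
grip_width: 0.0869
grip_force: 0.0
```

Call:
servo_tool --rows '[-1,0,0,0,-7,-1,0,0,0,-2,-1,0,0,0,0,-1,0,0,0,0]'

```text
time: 15.23
position: [0.5475, 0.3489, 0.2884]
tool_rot: [0.275, 0.961, -0.001, -0.001]
ft_force: [-0.9, 0.1, 0.5]
grip_width: 0.0869
grip_force: 0.0
```

```bash
python3 -c "
from h import *
for n in('top','scene'):
  p=robot.camera(n);find(p,'cup1')
print(tool([.546,.354,.0355]),robot.get_obs()['grip_width'],robot.get_obs()['position'])"
```

```text
cup1 [([0.542, -0.046, 0.018], 0.87)]
cup1 [([0.545, -0.05, 0.016], 0.71), ([0.54, -0.05, 0.002], 0.64), ([0.547, 0.354, 0.0], 0.53)]
(array([0.0037, 0.0034, 0.2537]), np.float64(58.08)) 0.08698600415833344 [0.54742833 0.34922064 0.28917664]
```

Call:
servo_tool --rows '[-1,0.0035,0.0035,0.03,0,-1,0,0,0.04,0,-1,0,0,0.04,0,-1,0,0,0.04,0,-1,0,0,0.04,0]'

```text
time: 15.85
position: [0.5464, 0.3543, 0.0983]
tool_rot: [0.275, 0.962, 0.0, 0.001]
ft_force: [0.5, -0.5, 0.3]
grip_width: 0.0871
grip_force: 0.0
```

Call:
servo_tool --rows '[-1,0,0,0.03,0,-1,0,0,0.02,0,-1,0,0,0.013,0,-1,0,0,0,0,-1,0,0,0,0]'

```text
time: 16.27
position: [0.5465, 0.3543, 0.0365]
tool_rot: [0.275, 0.962, -0.0, -0.0]
ft_force: [-0.7, -0.5, 1.0]
grip_width: 0.0871
grip_force: 0.0
```

Call:
servo_tool --rows '[1,0,0,0,0,1,0,0,0,0,1,0,0,0,0,1,0,0,0,0,1,0,0,0,0]'

```text
time: 16.68
position: [0.547, 0.3546, 0.038]
tool_rot: [0.275, 0.962, 0.001, 0.001]
ft_force: [0.1, 0.1, 5.4]
grip_width: 0.068
grip_force: 15.0
```

Call:
servo_tool --rows '[1,0,0,-0.025,0,1,0,0,-0.04,0,1,0,0,-0.04,0,1,0,0,-0.04,0,1,0,0,-0.04,0]'

```text
time: 17.1
position: [0.5456, 0.354, 0.2232]
tool_rot: [0.275, 0.962, -0.0, -0.0]
ft_force: [0.9, 0.3, -0.9]
grip_width: 0.0683
grip_force: 15.0
```

Call:
servo_tool --rows '[1,0,0,-0.04,0,1,0,0,-0.04,2,1,0,0,0,7,1,0,0,0,7,1,0,0,0,7]'

```text
time: 17.52
position: [0.5461, 0.3542, 0.303]
tool_rot: [0.463, 0.886, 0.001, 0.001]
ft_force: [0.2, -0.4, -1.1]
grip_width: 0.0683
grip_force: 15.0
```

Call:
servo_tool --rows '[1,0,0,0,7,1,0,0,0,7,1,-0.0375,-0.0152,0,0,1,-0.0375,-0.0152,0,0,1,-0.0375,-0.0152,0,0]'

```text
time: 17.93
position: [0.5433, 0.2321, 0.3012]
tool_rot: [0.565, 0.825, -0.0, -0.0]
ft_force: [1.3, 0.1, -0.7]
grip_width: 0.0683
grip_force: 15.0
```

Call:
servo_tool --rows '[1,-0.0375,-0.0152,0,0,1,-0.0375,-0.0152,0,0,1,-0.0375,-0.0152,0,0,1,-0.0375,-0.0152,0,0,1,-0.0375,-0.0152,0,0]'

```text
time: 18.35
position: [0.5401, 0.0288, 0.3016]
tool_rot: [0.565, 0.825, 0.0, 0.0]
ft_force: [-0.4, -0.1, -2.0]
grip_width: 0.0683
grip_force: 15.0
```

Call:
servo_tool --rows '[1,-0.0375,-0.0152,0,0,1,-0.0375,-0.0152,0,0,1,0,0,0.04,0,1,0,0,0.04,0,1,0,0,0,0]'

```text
time: 18.77
position: [0.5339, -0.05, 0.2151]
tool_rot: [0.566, 0.824, -0.002, -0.007]
ft_force: [-1.6, 1.3, -1.1]
grip_width: 0.0681
grip_force: 15.0
```

```bash
python3 -c "
from h import *
robot.camera('top');robot.camera('top')
for n in('top','scene'):
  p=robot.camera(n);find(p,'cup1')
print(tool([.5407,-.05,.07]),robot.get_obs()['grip_width'],robot.get_obs()['position'])"
```

```text
cup1 [([0.534, -0.051, 0.184], 0.54), ([0.54, -0.046, 0.019], 0.52)]
cup1 [([0.542, -0.051, 0.017], 0.72), ([0.539, -0.051, 0.189], 0.54), ([0.541, -0.053, 0.001], 0.48)]
(array([ 0.0009, -0.0011,  0.154 ]), np.float64(21.2)) 0.06815939742296909 [ 0.54133184 -0.05018399  0.22398989]
```

Call:
servo_tool --rows '[1,0.001,-0.001,0.035,0,1,0,0,0.035,0,1,0,0,0.035,0,1,0,0,0.027,0,1,0,0,0,0]'

```text
time: 19.48
position: [0.5361, -0.0487, 0.0864]
tool_rot: [0.565, 0.825, -0.001, -0.003]
ft_force: [-0.4, 0.5, -0.9]
grip_width: 0.0681
grip_force: 15.0
```

Call:
servo_tool --rows '[1,0,0,0,0,1,0,0,0.005,0,1,0,0,0.005,0,1,0,0,0,0,1,0,0,0,0]'

```text
time: 19.9
position: [0.539, -0.0499, 0.0806]
tool_rot: [0.565, 0.825, 0.0, 0.001]
ft_force: [-0.5, -0.5, -1.0]
grip_width: 0.0683
grip_force: 15.0
```

Call:
servo_tool --rows '[1,0,0.001,0.003,0,1,0,0,0.002,0,1,0,0,0,0,1,0,0,0,0,1,0,0,0,0]'

```text
time: 20.32
position: [0.5428, -0.0498, 0.0766]
tool_rot: [0.566, 0.824, 0.002, 0.004]
ft_force: [1.8, 2.0, 9.0]
grip_width: 0.0684
grip_force: 18.3
```

Call:
servo_tool --rows '[1,0,0,-0.003,0,1,0.0005,0.001,0,0,1,0,0,0,0,1,0,0,0.003,0,1,0,0,0.001,0]'

```text
time: 20.73
position: [0.5413, -0.0489, 0.0742]
tool_rot: [0.566, 0.825, 0.001, 0.001]
ft_force: [-0.2, -0.2, 5.2]
grip_width: 0.0686
grip_force: 15.0
```

Call:
servo_tool --rows '[1,0,0,0,0,1,0,0,0,0,1,0,0,0,0]'

```text
time: 20.98
position: [0.5408, -0.0489, 0.0739]
tool_rot: [0.566, 0.825, 0.0, 0.001]
ft_force: [1.0, -0.1, 4.5]
grip_width: 0.0687
grip_force: 15.0
```

Sliding in; a little further.

Call:
servo_tool --rows '[1,0,0,0.002,0,1,0,0,0.001,0,1,0,0,0,0,1,0,0,0,0,1,0,0,0,0]'

```text
time: 21.4
position: [0.5399, -0.0488, 0.0714]
tool_rot: [0.565, 0.825, -0.0, 0.0]
ft_force: [-1.0, -0.2, 10.7]
grip_width: 0.0685
grip_force: 15.0
```

Call:
servo_tool --rows '[-1,0,0,0,0,-1,0,0,0,0,-1,0,0,0,0,-1,0,0,0,0,-1,0,0,-0.02,0]'

```text
time: 21.82
position: [0.5371, -0.0479, 0.0874]
tool_rot: [0.566, 0.825, -0.001, -0.004]
ft_force: [-0.8, 0.6, 0.1]
grip_width: 0.086
grip_force: 0.0
```

Call:
servo_tool --rows '[-1,0,0,-0.04,0,-1,0,0,-0.04,0,-1,0,0,-0.04,0,-1,0,0,-0.04,0,1,0,0,-0.03,0]'

```text
time: 22.23
position: [0.5405, -0.0487, 0.2836]
tool_rot: [0.565, 0.825, 0.0, 0.001]
ft_force: [0.9, -0.5, 0.7]
grip_width: 0.0848
grip_force: 0.0
```

Call:
servo_tool --rows '[1,0.03,0,0,0,1,0.04,0,0,0,1,0.04,0,0,0,1,0,0,0,0,1,0,0,0,0]'

```text
time: 22.65
position: [0.499, 0.0557, 0.2802]
tool_rot: [0.564, 0.826, -0.0, -0.0]
ft_force: [1.5, -1.2, -0.6]
grip_width: 0.0548
grip_force: 0.0
```

```bash
python3 -c "
from h import *
for n in('top','scene'):
  p=robot.camera(n);find(p,'cup1','lid_edge','lid_hinge'); cv2.imwrite(f'pics/c{n}.png',p['pixels'][:,:,::-1] if n=='top' else cv2.resize(p['pixels'][180:330,200:425,::-1],(750,500)))
print(tool([*(C+.17*ex-.02*ey),.3]),robot.get_obs()['position'])"
```

```text
cup1 [([0.542, -0.045, 0.032], 0.85), ([0.59, -0.175, 0.193], 0.62), ([0.54, -0.047, 0.019], 0.58), ([0.393, 0.013, 0.001], 0.37)]
lid_edge [([0.587, -0.174, 0.192], 0.72)]
lid_hinge [([0.566, -0.116, 0.069], 0.93)]
cup1 [([0.54, -0.048, 0.032], 0.89), ([0.542, -0.051, 0.001], 0.6)]
lid_edge [([0.591, -0.174, 0.193], 0.95)]
lid_hinge []
(array([-0.2798, -0.0189, -0.0198]), np.float64(21.04)) [0.50072142 0.0530761  0.28024079]
```

View pics/cscene.png

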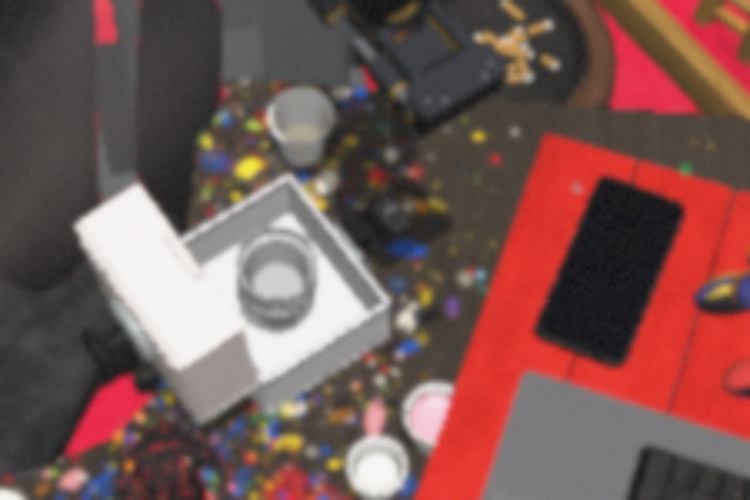

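View pics/ctop.png

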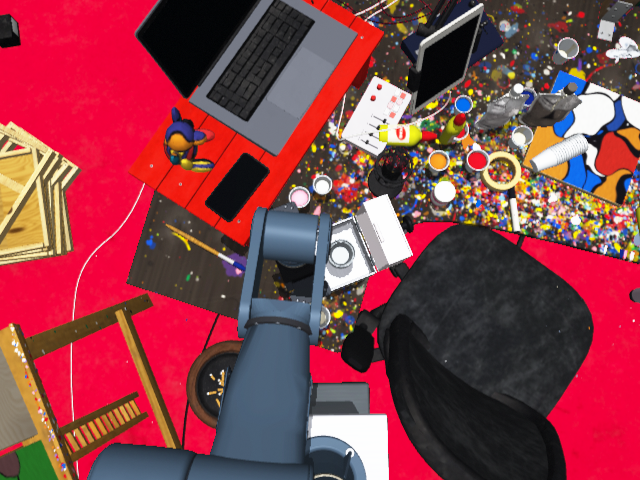

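The stack stands at the right height: the top cup's foot is at 0.032, and 0.033 was expected. The desk has no grey cups left, and both paper cups are untouched. In the crop the lid is open at (165,300), with the pump head on its back side at (120,320). Before reaching behind the lid, I'll check the chair's clearance.

```bash
python3 -c "
from h import *
t=robot.camera('top');s=robot.camera('scene')
for z in(-.1,.0,.1,.2,.3,.4,.5):
  print(z,'TOP',[ray(t,u,v,z)[:2].tolist() for u,v in((385,312),(440,320),(545,400),(402,235),(362,345))],'SC',[ray(s,u,v,z)[:2].tolist() for u,v in((225,170),(185,85),(95,85),(253,185))])
for n,x,y,z in(('behind',.12,-.035,.2),):
  pass
"
```

```text
-0.1 TOP [[0.403, -0.174], [0.381, -0.322], [0.169, -0.591], [0.613, -0.227], [0.316, -0.11]] SC [[0.076, -0.144], [-0.321, -0.218], [-0.397, -0.534], [0.157, -0.065]]
0.0 TOP [[0.4, -0.161], [0.379, -0.299], [0.181, -0.551], [0.597, -0.21], [0.319, -0.101]] SC [[0.146, -0.146], [-0.228, -0.216], [-0.3, -0.513], [0.222, -0.072]]
0.1 TOP [[0.398, -0.148], [0.378, -0.277], [0.193, -0.511], [0.58, -0.194], [0.322, -0.093]] SC [[0.216, -0.148], [-0.135, -0.213], [-0.203, -0.492], [0.287, -0.078]]
0.2 TOP [[0.395, -0.135], [0.377, -0.254], [0.206, -0.471], [0.564, -0.177], [0.325, -0.084]] SC [[0.287, -0.149], [-0.042, -0.21], [-0.105, -0.472], [0.353, -0.084]]
0.3 TOP [[0.392, -0.122], [0.375, -0.231], [0.218, -0.431], [0.548, -0.161], [0.328, -0.075]] SC [[0.357, -0.151], [0.051, -0.208], [-0.008, -0.451], [0.418, -0.09]]
0.4 TOP [[0.389, -0.109], [0.374, -0.209], [0.231, -0.391], [0.531, -0.144], [0.33, -0.066]] SC [[0.427, -0.153], [0.144, -0.205], [0.09, -0.43], [0.484, -0.097]]
0.5 TOP [[0.386, -0.096], [0.373, -0.186], [0.243, -0.351], [0.515, -0.128], [0.333, -0.057]] SC [[0.497, -0.155], [0.237, -0.203], [0.187, -0.409], [0.549, -0.103]]
```

Call:
servo_tool --rows '[1,-0.04,-0.005,0,0,1,-0.04,-0.005,0,0,1,-0.04,-0.005,0,0,1,-0.04,-0.005,0,0,1,-0.04,-0.005,0,0]'

```text
time: 23.57
position: [0.5493, -0.1436, 0.2805]
tool_rot: [0.566, 0.825, 0.0, 0.0]
ft_force: [0.4, -0.5, -0.6]
grip_width: 0.0001
grip_force: 0.0
```

Call:
servo_tool --rows '[1,-0.04,-0.005,0,0,1,-0.04,-0.004,0,0,1,0,0,0,0,1,0,0,0,0]'

```text
time: 23.9
position: [0.5697, -0.2221, 0.2798]
tool_rot: [0.567, 0.824, 0.0, -0.0]
ft_force: [0.2, 1.1, 0.4]
grip_width: 0.0002
grip_force: 0.0
```

```bash
python3 -c "
from h import *
o=robot.get_obs(); print(case(o['position']),o['position'],o['grip_width'],tool([*(C+.17*ex-.035*ey),.168]))"
```

```text
[ 0.172 -0.036] [ 0.56965558 -0.22210272  0.27977233] 0.00017464705444046114 (array([0.0018, 0.0006, 0.1118]), np.float64(20.9))
```

Call:
servo_tool --rows '[1,0,0,0.03,0,1,0,0,0.03,0,1,0,0,0.03,0,1,0,0,0.022,0,1,0,0,0,0]'

```text
time: 24.32
position: [0.5658, -0.2159, 0.1636]
tool_rot: [0.565, 0.825, -0.0, -0.006]
ft_force: [0.0, -0.4, -0.3]
grip_width: 0.0008
grip_force: 0.0
```

Call:
servo_tool --rows '[1,0.014,0,-0.002,0,1,0.014,0,-0.003,0,1,0.0145,0,-0.008,0,1,0.0145,0,-0.007,0,1,0.013,0,-0.004,0]'

```text
time: 24.73
position: [0.5447, -0.1527, 0.1954]
tool_rot: [0.565, 0.825, 0.0, 0.002]
ft_force: [-0.6, -2.0, -1.5]
grip_width: 0.0003
grip_force: 0.9
```

```bash
python3 -c "
from h import *
o=robot.get_obs(); print(case(o['position']),o['position'],o['ft_force'])
find(robot.camera('scene'),'lid_edge')"
```

```text
[ 0.098 -0.034] [ 0.54472782 -0.15269243  0.19541155] [-0.57146031 -1.97559422 -1.54676959]
lid_edge [([0.569, -0.125, 0.213], 0.97)]
```

Call:
servo_tool --rows '[1,0.012,0,-0.001,0,1,0.013,0,0,0,1,0.013,0,0,0,1,0.013,0,0.002,0,1,0.013,0,0.0035,0]'

```text
time: 25.25
position: [0.5212, -0.093, 0.188]
tool_rot: [0.566, 0.825, 0.001, 0.0]
ft_force: [2.9, -0.8, 1.4]
grip_width: 0.0006
grip_force: 1.0
```

Call:
servo_tool --rows '[1,0.012,0,0.0045,0,1,0.012,0,0.0055,0,1,0.011,0,0.0065,0,1,0.01,0,0.0075,0,1,0.009,0,0.0085,0]'

```text
time: 25.67
position: [0.5004, -0.0428, 0.1543]
tool_rot: [0.565, 0.825, -0.0, -0.001]
ft_force: [1.1, -1.0, 1.3]
grip_width: 0.0005
grip_force: 0.6
```

```bash
python3 -c "
from h import *
o=robot.get_obs(); print(case(o['position']),o['position'],o['ft_force'])
find(robot.camera('scene'),'lid_edge')"
```

```text
[-0.02  -0.036] [ 0.50040258 -0.04276257  0.15429706] [ 1.06316969 -1.04118142  1.31487933]
lid_edge [([0.524, -0.006, 0.159], 0.81)]
```

Call:
servo_tool --rows '[1,0.008,0,0.0095,0,1,0.007,0,0.008,0,1,0.005,0,0.007,0,1,0,0,0.004,0,1,0,0,0,0]'

```text
time: 26.18
position: [0.4942, -0.025, 0.13]
tool_rot: [0.565, 0.825, -0.0, -0.0]
ft_force: [-6.5, 2.1, 30.3]
grip_width: 0.0004
grip_force: 14.8
```

Call:
servo_tool --rows '[1,0,0,0,0,1,0,0,-0.01,0,1,0,0,-0.03,0,1,0,0,-0.04,0,1,0,0,0,0]'

```text
time: 26.6
position: [0.4983, -0.0261, 0.2123]
tool_rot: [0.565, 0.825, 0.002, 0.005]
ft_force: [0.9, -1.0, 0.6]
grip_width: 0.0003
grip_force: 0.0
```

```bash
python3 -c "
from h import *
for n in('top','scene'):
  p=robot.camera(n);find(p,'lid_edge','pump_top')
cv2.imwrite('pics/d.png',cv2.resize(p['pixels'][180:330,200:425,::-1],(750,500)))
print(tool([.541,-.049,.19]),robot.get_obs()['position'])"
```

```text
lid_edge [([0.519, 0.008, 0.129], 0.59)]
pump_top []
lid_edge [([0.518, 0.009, 0.133], 0.77)]
pump_top [([0.541, -0.052, 0.178], 0.73), ([0.562, -0.109, 0.069], 0.66), ([0.684, 0.051, 0.001], 0.16)]
(array([-0.0396,  0.036 ,  0.0151]), np.float64(21.12)) [ 0.49322058 -0.02499535  0.20529587]
```

View pics/d.png

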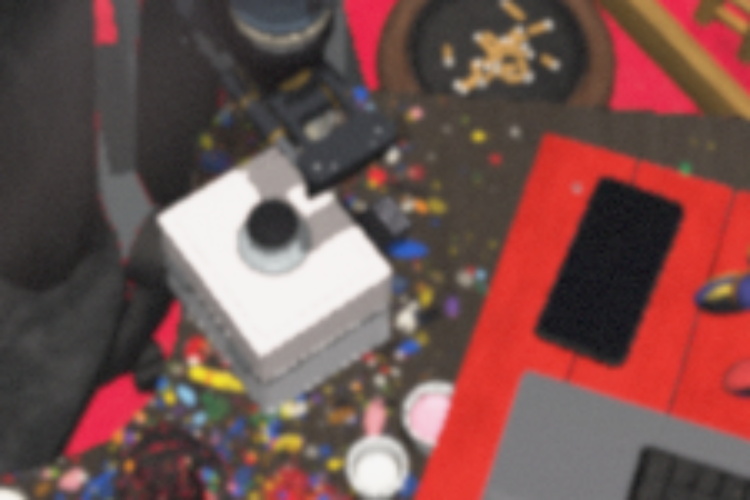

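The lid is latched shut, and the pump head is up at crop (273,225). I'll move over the pump.

Call:
servo_tool --rows '[1,-0.02,0.018,0,0,1,-0.02,0.018,0,0,1,0,0,0,0,1,0,0,0.01,0,1,0,0,0.01,0]'

```text
time: 27.32
position: [0.5413, -0.0493, 0.1852]
tool_rot: [0.566, 0.825, -0.0, -0.001]
ft_force: [0.2, 0.7, 0.0]
grip_width: 0.0
grip_force: 0.0
```

Call:
servo_tool --rows '[1,0,0,0.004,0,1,0,0,0,0,1,0,0,0,0]'

```text
time: 27.57
position: [0.5413, -0.0491, 0.182]
tool_rot: [0.565, 0.825, -0.0, -0.001]
ft_force: [0.2, 0.4, 0.5]
grip_width: 0.0002
grip_force: 0.0
```

Call:
servo_tool --rows '[1,0,0,0.01,0,1,0,0,0.008,0,1,0,0,0.007,0,1,0,0,0.004,0,1,0,0,0,0]'

```text
time: 27.98
position: [0.5432, -0.0489, 0.1543]
tool_rot: [0.566, 0.825, 0.001, 0.0]
ft_force: [-0.1, 3.6, 9.6]
grip_width: 0.0005
grip_force: 4.6
```

Call:
servo_tool --rows '[1,0,0,0,0,1,0,0,0,0,1,0,0,0,0]'

```text
time: 28.23
position: [0.5432, -0.0488, 0.1549]
tool_rot: [0.566, 0.825, 0.001, 0.001]
ft_force: [-0.2, 2.7, 9.5]
grip_width: 0.0002
grip_force: 4.5
```

Nearly at the stop; I'll press until the force rises clearly past 10 N.

Call:
servo_tool --rows '[1,0,0,0.002,0,1,0,0,0.002,0,1,0,0,0,0,1,0,0,0,0]'

```text
time: 28.57
position: [0.5434, -0.0488, 0.1535]
tool_rot: [0.566, 0.825, 0.001, 0.001]
ft_force: [-4.7, 3.3, 25.1]
grip_width: 0.0004
grip_force: 12.2
```

At the stop (25 N). Now fully up (+35 mm), pause, and a second stroke.

Call:
servo_tool --rows '[1,0,0,-0.01,0,1,0,0,-0.013,0,1,0,0,-0.012,0,1,0,0,0,0,1,0,0,0,0]'

```text
time: 28.98
position: [0.5426, -0.0498, 0.1849]
tool_rot: [0.565, 0.825, 0.0, 0.0]
ft_force: [-1.0, -0.1, 1.1]
grip_width: 0.0005
grip_force: 0.0
```

Call:
servo_tool --rows '[1,0,0,0,0,1,0,0,0,0,1,0,0,0,0,1,0,0,0,0,1,0,0,0,0]'

```text
time: 29.4
position: [0.5423, -0.0497, 0.1844]
tool_rot: [0.566, 0.825, -0.0, -0.0]
ft_force: [0.4, 0.3, -0.6]
grip_width: 0.0001
grip_force: 0.0
```

Call:
servo_tool --rows '[1,0,0,0.01,0,1,0,0,0.008,0,1,0,0,0.009,0,1,0,0,0.006,0,1,0,0,0.002,0]'

```text
time: 29.82
position: [0.5438, -0.0491, 0.1532]
tool_rot: [0.566, 0.825, 0.001, 0.001]
ft_force: [-6.9, 4.6, 39.4]
grip_width: 0.0006
grip_force: 19.4
```

Call:
servo_tool --rows '[1,0,0,0,0,1,0,0,0,0,1,0,0,0,0]'

```text
time: 30.07
position: [0.5437, -0.0491, 0.1535]
tool_rot: [0.566, 0.825, 0.001, 0.001]
ft_force: [-4.7, 3.2, 26.8]
grip_width: 0.0006
grip_force: 13.2
```

Call:
servo_tool --rows '[1,0,0,-0.01,0,1,0,0,-0.02,0,1,0,0,-0.03,0,1,0,0,-0.04,0,1,0,0,-0.02,0]'

```text
time: 30.48
position: [0.5437, -0.0501, 0.2727]
tool_rot: [0.565, 0.825, 0.0, 0.002]
ft_force: [1.4, 1.0, -0.6]
grip_width: 0.0006
grip_force: 0.0
```

Call:
servo_tool --rows '[1,0.03,0,0,0,1,0.04,0,0,0,1,0.04,0,0,0,1,0.03,0,0,0,1,0,0,0,0]'

```text
time: 30.9
position: [0.4881, 0.0852, 0.2687]
tool_rot: [0.564, 0.826, -0.0, -0.003]
ft_force: [0.0, -0.1, -0.2]
grip_width: 0.0007
grip_force: 0.0
```

```bash
python3 -c "
from h import *
for n in('top','scene'):
  p=robot.camera(n);find(p,'lid_edge','pump_top','latch_pad','cup1','paint_cup_a','jar')
cv2.imwrite('pics/e.png',p['pixels'][:,:,::-1])"
```

```text
lid_edge [([0.515, 0.01, 0.129], 0.67)]
pump_top []
latch_pad [([0.498, 0.059, 0.048], 0.52)]
cup1 []
paint_cup_a [([0.388, 0.011, 0.002], 0.66), ([0.691, 0.052, 0.001], 0.66), ([0.516, 0.012, 0.128], 0.24)]
jar [([0.696, -0.314, 0.0], 0.78)]
lid_edge [([0.519, 0.012, 0.133], 0.65)]
pump_top [([0.539, -0.05, 0.175], 0.52), ([0.689, 0.053, 0.001], 0.42)]
latch_pad [([0.502, 0.06, 0.049], 0.44)]
cup1 [([0.541, -0.05, 0.176], 0.25)]
paint_cup_a [([0.388, 0.009, -0.003], 0.82), ([0.689, 0.051, -0.002], 0.69)]
jar [([0.699, -0.313, -0.002], 0.56), ([0.685, 0.052, 0.001], 0.43)]
```

View pics/e.png

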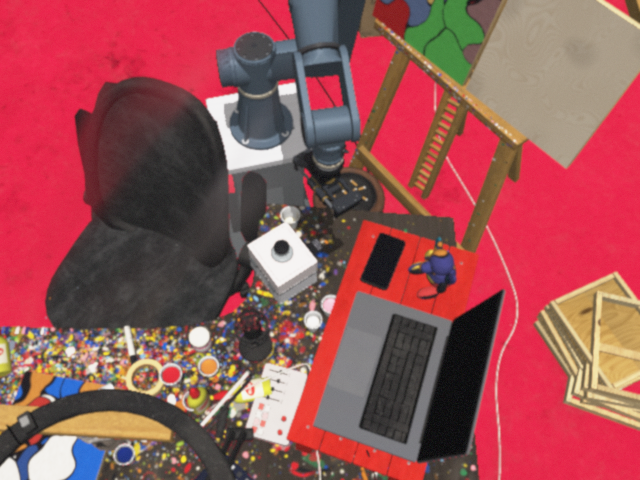

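The lid is shut at (283,262), the pump is up, and the paper cups and jar stand where they were. No grey cup is left on the desk, so I'll hand in.

```bash
python3 -c "
from rig import robot
print(robot.hand_in())"
```

```text
the job is handed in; nothing more can be done
None
```

Job handed in: both grey cups I found on the desk are nested on the cup in the case, the lid is latched, the pump got two full strokes, and the paper cups and jar still stand where they were.

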